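# Press both insert nuts into a cabinet bearer with a hand press

### The job

The wooden bearer on the hand press has a steel insert nut standing proud near each end, one of them already under the ram: pull the lever down to its stop to press that nut fully home, and let the lever return. Then turn the bearer end for end, lay it back on the work rest with its end at the stop and the other nut under the ram, and press that nut home the same way. Finally lay the finished bearer, nuts up, flat across the two packing sticks, with the lever back up and the other things on the table left where they are.

Things in the scene. Friction and masses are not known exactly. Their poses are not given: they have to be found in the camera images.
- bearer_mid (a point): Centre (11 mm over the underside) of the loose bearer: plain wooden bar, 200 mm long (its y), 40 wide (x), 22 thick (z up), 0.11 to 0.21 kg. A nut sits in its upper face on the middle line 84 mm from this point (16 mm from the end): a on the +y side, b on the -y side. At the start it lies flat, nuts up, on the work rest, nut a under the ram. Grasp it across its width near the middle.
- insert_a_top (a point): Centre of the top face of insert nut a: round steel flange, 18 mm across, 2 mm thick, on a 12 mm barrel. At the start it stands 10 mm over the wood (21 mm over bearer_mid); when home, flange down on the wood, 2 mm (13 mm over bearer_mid).
- insert_b_top (a point): The same for the like insert nut b at the other end.
- insert_a (a joint): How far nut a has been pressed in: 0 as started, 0.008 m fully home. Tight fit: it takes about 25 N straight down on the nut, and it stays where it is pressed to.
- insert_b (a joint): The same for nut b.
- work_rest (a point): On the fixed press (place and yaw vary): where the middle of the bearer's underside goes, 45 mm over the table, the bearer lying along this y with one end 3 mm from the end stop. x points to the press column (away from the robot and right), y to the press head (left and away), z up. Here the rest is a bar 26 mm wide; the board is 33 mm lower, so fingers can pass down beside the bearer. Front and -y end are open.
- ram_axis (a point): On the 60 x 60 mm anvil straight under the ram, 84 mm along +y of work_rest, 45 mm over the table, axes as work_rest. With the lever up the ram's foot (30 mm across) is 63.5 mm over the anvil, 31.5 mm above a proud nut on a bearer lying there. At the lever's stop the foot is 40 mm lower and the nut under it is home. The nut should be within about 8 mm of this axis.
- end_stop (a point): Middle of the end stop's face (the face looks along -y of work_rest): an upright steel plate 46 mm wide, its top 17 mm over the rest, 19 mm beyond the ram axis. This point is level with the rest.
- fence (a point): Mid-point between the two fence tabs, level with the rest, in the plane of their front faces, 23 mm behind (+x of) work_rest, so 3 mm behind a well laid bearer. The tabs are 20 mm wide and 6 thick, rise 16 mm over the rest, and stand 64 mm to each side along y, leaving the middle open for fingers.
- press_head (a point): Centre of the underside of the press head, 118 mm over the table on the ram axis. The head is 48 mm wide (y), 78 high, and reaches from 32 mm in front of the ram axis back to the column (44 mm wide, front face 46 mm behind the axis). The 20 mm square ram bar rises to 268 mm over the table. Below it, the plywood board, 12 mm thick, reaches 50 mm in front of the axis.
- lever_grip (a point): Middle of the lever's grip: black bar 25 mm thick, 80 mm long, level along the work_rest y axis, free above and below, on a 13 mm steel arm that lies 50 mm from this point on the press side (-y). About 251 mm over the table when up, about 90 mm at the stop. Push it down from above with shut fingers or pinch it. The orientation given turns with the lever.
- lever_pivot (a point): On the lever's level hinge axis (along work_rest y), 157 mm over the table, in line with the middle of the grip; axes as work_rest, fixed. The grip runs on a circle of 155 mm radius about it on the front (-x) side: lever 0 is 0.65 rad above level, 1.10 is 0.45 rad below level.
- lever (a joint): Lever angle: 0 up (rest), 1.10 rad down at its stop. A spring brings it back up by itself within about a second. At the grip it needs about 3 to 9 N to hold down, about 6 N more while a nut is going in (under 20 N in all).
- stick_near: The nearer of two fixed packing sticks of plain wood on the right of the table: 30 mm wide (its x), 105 long (y), 12 high; origin at the middle of its underside.
- stick_far: The farther stick, the same and parallel, 110 mm further along +x of stick_near. The bearer goes across both, along their x, its middle over the mid-point between them, its underside 12 mm over the table.
- screw_box_a: Bystander: small green carton, 51 x 71 x 46 mm, left of the press; origin under its middle.
- screw_box_b: Bystander: small tan carton, 51 x 63 x 41 mm, at the back left; origin under its middle.
- filler_tub: Bystander: round tub with brown lid, 67 mm across, 53 mm high, back left.
- tape_measure: Bystander: black tape measure, 40 x 83 x 66 mm, front left.
- pliers: Bystander: red-handled pliers lying flat, 58 x 170 x 12 mm, front.
- screwdriver_red: Bystander: red screwdriver lying flat, 31 x 219 x 28 mm, behind the press, by the cabinet.
- spanner: Bystander: steel combination spanner lying flat, 29 x 164 x 10 mm, in front of the press.
- bit_rail: Bystander: green strip of bits, 20 x 105 x 35 mm, left of the press.

How it is judged:
On the way, in this order (a step that is already met when the one before it is completed fails the run):
1. the lever is at its stop and the nut under the ram is home, the other nut still proud (value of joint lever above 1.02 rad and z of bearer_mid in the frame of work_rest between 0.007 and 0.015 m and angle between bearer_mid's own z axis and vertical below 0.06 rad and ((horizontal distance between insert_a_top and ram_axis below 0.011 m and value of joint insert_a above 0.0068 m and value of joint insert_b below 0.002 m) or (horizontal distance between insert_b_top and ram_axis below 0.011 m and value of joint insert_b above 0.0068 m and value of joint insert_a below 0.002 m))), for 0.1 s.
2. the lever is back up (value of joint lever below 0.12 rad), for 0.1 s.
3. the bearer lies turned end for end on the work rest, the nut that is still proud under the ram, the lever up (z of bearer_mid in the frame of work_rest between 0.007 and 0.015 m and angle between bearer_mid's own z axis and vertical below 0.06 rad and value of joint lever below 0.2 rad and ((horizontal distance between insert_a_top and ram_axis below 0.011 m and value of joint insert_a below 0.002 m and value of joint insert_b above 0.0068 m) or (horizontal distance between insert_b_top and ram_axis below 0.011 m and value of joint insert_b below 0.002 m and value of joint insert_a above 0.0068 m))), for 0.1 s.
4. the lever is at its stop again and the second nut is home too (value of joint lever above 1.02 rad and z of bearer_mid in the frame of work_rest between 0.007 and 0.015 m and angle between bearer_mid's own z axis and vertical below 0.06 rad and horizontal distance between any of insert_a_top, insert_b_top and ram_axis below 0.011 m and value of joint each of insert_a, insert_b above 0.0068 m), for 0.1 s.
At the end, for the whole second after the job is handed in: Both nuts home (over 6.8 of 8 mm), lever up (under 0.12 rad), bearer nuts up and flat (0.05 rad) across both sticks: its middle within 35 mm of the mid-point between them along and across, within 0.26 rad of square to them (value of joint each of insert_a, insert_b above 0.0068 m and value of joint lever below 0.12 rad and x of bearer_mid in the frame of stick_near between 0.02 and 0.09 m and y of bearer_mid in the frame of stick_near between -0.035 and 0.035 m and angle between the y axis of bearer_mid and the x axis of stick_near, either way round below 0.26 rad and height (world z) of bearer_mid between 0.019 and 0.027 m and angle between bearer_mid's own z axis and vertical below 0.05 rad and height (world z) of each of insert_a_top, insert_b_top above 0.03 m); the robot touches nothing.
It fails at once if a bystander (cartons, tub, tape measure, pliers, screwdriver, spanner, bit strip) is pushed more than 20 mm (distance of any of screw_box_a, screw_box_b, filler_tub, tape_measure, pliers, screwdriver_red, spanner, bit_rail from where it was at the start of the episode above 0.02 m).
It also fails if it takes over 72 s, if anything falls off the work surface, if the arm or the gripper's body presses on something with over 40 N, if the wrist force passes 120 N, or if a joint passes its speed limit or range.

### The arm

A 6-joint arm with a two-finger parallel gripper is mounted at the origin on a cart in front of the work surface, level with it; the furniture and walls round the work are solid. World frame = base frame: x ahead of the robot, y to its left, z up, the work surface at z = 0. Lengths are in m, angles in rad, forces in N, time in s.
With the tool pointing down it reaches from about 0.325 to 0.85 m from the base axis. Payload 4.4 kg.
Tool frame: the origin (TCP) lies midway between the tips of the shut fingers; the grasp point (between the pads) lies 19 mm behind it; z points along the fingers, y is the line along which they close (so a half turn about z gives the same grasp; the last joint's range is limited). The gripper opens to 94 mm and grips with 3 to 60 N. Pads are 16 mm wide; open, the fingers measure 119 mm over their backs; the gripper's body (75 mm by 177 mm) begins 78 mm behind the grasp point.
Start: joints at [-1.472, 0.207, 1.542, -0, 1.393, -0.15], TCP at [0.142, -0.557, 0.205] pointing down, gripper open.
Joint ranges: [-2.73, 2.73], [-0.86, 2.22], [0.23, 2.46], [-1.11, 4.25], [0.08, 2.63], [-2.82, 2.82]. Speed limits (rad/s): [2.79, 2.79, 3.14, 3.14, 3.14, 3.14].

### API

Orientations are given as a unit quaternion [x, y, z, w].
In Python, from workcell import r gives the robot as it stands.
- The arm moves only by the tool step_arm, never from a script. Its argument "moves" is text: rows parted by semicolons, each of 4 numbers parted by spaces: the shift along the world's x, y, z in cm, then the turn about the world's z in rad. In form: tx ty tz roll; .... A call has 1 to 12 rows; each row shifts and turns the commanded pose from where the row before left it; what a row does not reach is not made up. A row lasts 1/8 s, in which the tool goes at most 62.5 mm and 10.7 degrees, less where a joint would pass 70% of its speed; a pose out of reach is approached as far as the arm can. A call with a gripper value outside its range is refused whole. "jaw" is the gripper command: -1 is shut, 1 is fully open, values between are in proportion, set as the call begins (left out, the last holds). The fingers move at their own pace and stop on an object; "squeeze" is the grip in N (left out, the last holds). Time passes only in rows, so rows that do not move let the fingers close. It gives the time, the measured TCP pose, the force, the opening and the grip force at its end, in the units of the state.
- r.read_state(): the state, without advancing time (a new reading comes with each control period).
- r.read_camera(name): name is "scene" or "side" or "wrist"; returns the picture (400x640x3 uint8, red, green, blue); there is no depth.
- r.calibration(name): a dict with "mtx" (3x3 intrinsics, pixels), "R" (3x3) and "t" (3): a world point X has camera coordinates R X + t; the wrist camera has in their place "T_tool_cam" (4x4, takes a point from camera to tool coordinates, whose origin is the TCP and whose axes are the flange's). Camera axes: x right, y down, z forward; pixel columns grow to the right and rows downward; lengths in m; the calibration is good to about 2 mm. A picture is of the moment at which its call begins: read the wrist's pose just before it. calibration takes no time and is no camera call.
- r.job_done(): hands the job in; it is judged then, once.
The state is a dict: "clock": time; "joint_positions": joint angles; "joint_vel": joint speeds; "joint_efforts": joint torques, N m; "eef_pos": TCP position; "eef_rot": TCP orientation; "contact_force": force on the tool from outside, world axes, zero at the start; "wrist_torque": the same for the moment, N m; "grip_width": finger opening in m; "finger_force": force on a finger pad.
Only numpy, scipy, OpenCV 4.12 (cv2) and the standard library are available. Lean on these libraries where they do the work, as an engineer would, in place of code of your own. Each camera call takes 0.05 s, during which the arm holds its last target. There are 200 camera calls.

## Working session

There is one attempt and no reset: what is moved stays moved. The work goes in short steps, Python scripts to look and compute and a tool call to move; the robot and the scene stay as the last step left them, time stands still between calls to the robot, and variables do not carry over. Pictures are saved under pics/ and viewed, at most 12 in all, crops included, and the job is handed in when it is done.

Besides the shell and the picture viewer there is one more tool, called after ">>>" by a JSON object that holds its "op" and its "data". step_arm: Moves the arm, as the interface text tells. Its arguments: {"type":"object","properties":{"moves":{"type":"string"},"jaw":{"type":"number"},"squeeze":{"type":"number"}},"required":["moves"]}

```bash
mkdir -p pics
cat > h.py <<'E'
import numpy as np, cv2
from workcell import r
def snap(name,fn):
    im=r.read_camera(name); cv2.imwrite('pics/'+fn,cv2.cvtColor(im,cv2.COLOR_RGB2BGR)); return im
def cam(name):
    c=r.calibration(name); return np.array(c['mtx']),np.array(c['R']),np.array(c['t']).ravel()
def ray(name,u,v):
    K,R,t=cam(name); d=R.T@np.linalg.inv(K)@np.array([u,v,1.]); return -R.T@t,d
def onplane(name,u,v,z):
    c,d=ray(name,u,v); return c+d*(z-c[2])/d[2]
def tri(p):
    A=np.zeros((3,3));b=np.zeros(3)
    for n,u,v in p:
        c,d=ray(n,u,v); d=d/np.linalg.norm(d);P=np.eye(3)-np.outer(d,d);A+=P;b+=P@c
    return np.linalg.solve(A,b)
def proj(name,X):
    K,R,t=cam(name); q=K@(R@np.array(X)+t); return q[:2]/q[2]
E
python3 - <<'E'
from h import *
snap('scene','s0.png');snap('side','d0.png')
for n in('scene','side'):
    K,R,t=cam(n);print(n,K[0,0],-R.T@t,(R.T@[0,0,1]))
s=r.read_state();print(s['clock'],s['eef_pos'],s['eef_rot'],s['contact_force'],s['grip_width'])
print(r.calibration('wrist'))
E
```

```text
scene 433.939768549173 [-0.01704575  0.83834893  1.10239734] [ 0.42563396 -0.5968618  -0.68014096]
side 472.968514942146 [-0.0465337  -1.15346548  0.77659255] [ 0.41430515  0.80804495 -0.41882526]
0.1 [ 0.14205076 -0.556423    0.20439962] [ 9.92211309e-01  1.24561741e-01  1.84383490e-05 -1.04435798e-03] [ 0.46060255 -0.02704696  0.19183747] 0.09381562755692775
{'mtx': array([[316.58004909,   0.        , 316.10095461],
       [  0.        , 316.58004909, 202.38933417],
       [  0.        ,   0.        ,   1.        ]]), 'T_tool_cam': array([[-7.82505780e-04, -9.61451248e-01, -2.74974335e-01,
         8.03752612e-02],
       [ 9.99999688e-01, -7.80985344e-04, -1.15015103e-04,
        -1.20297046e-03],
       [-1.04169511e-04, -2.74974339e-01,  9.61451560e-01,
        -1.79620715e-01],
       [ 0.00000000e+00,  0.00000000e+00,  0.00000000e+00,
         1.00000000e+00]])}
```

View pics/s0.png

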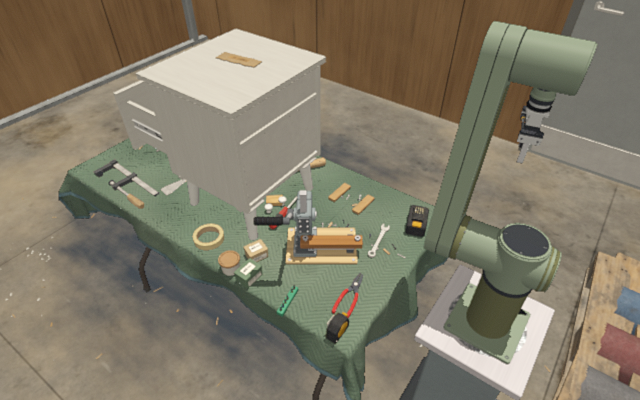

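View pics/d0.png

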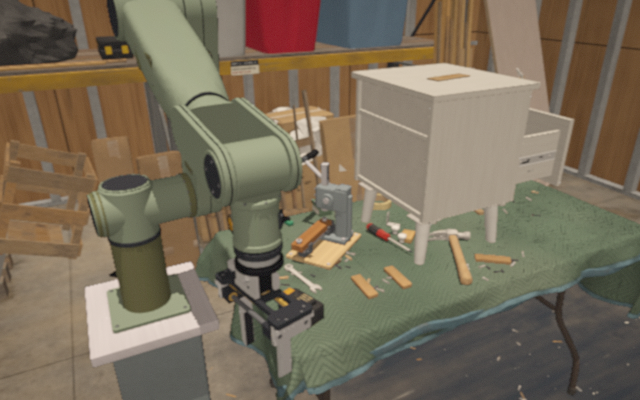

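The scene view shows the press at about (310,235), the sticks at (341,191) and (363,204), and the lever grip at (268,220). The side view shows the press at (330,215) and the sticks at (363,286) and (398,277). I'll enlarge both.

Run:
```python
import cv2
s=cv2.imread('pics/s0.png')[170:290,240:400]; d=cv2.imread('pics/d0.png')[140:305,270:430]
cv2.imwrite('pics/s0c.png',cv2.resize(s,None,fx=5,fy=5,interpolation=cv2.INTER_CUBIC))
cv2.imwrite('pics/d0c.png',cv2.resize(d,None,fx=3.5,fy=3.5,interpolation=cv2.INTER_CUBIC))
```

```text
(no output)
```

View pics/s0c.png

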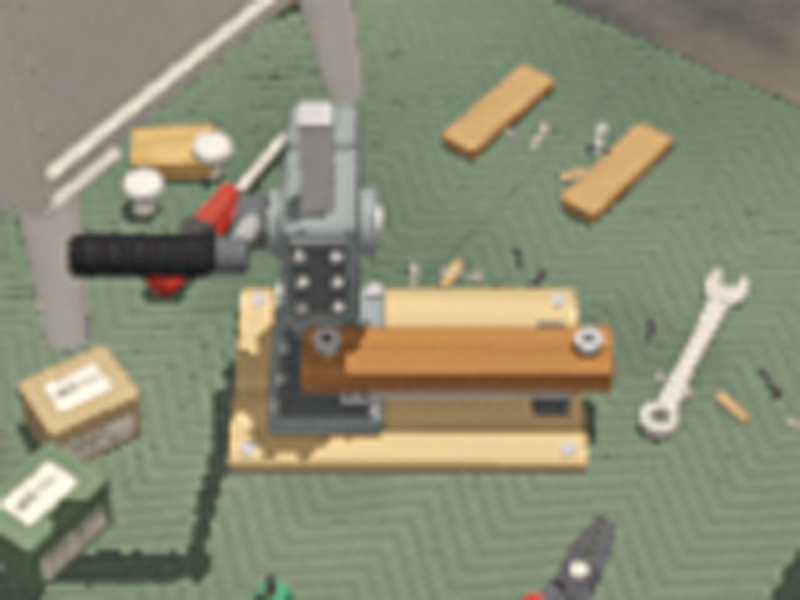

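View pics/d0c.png

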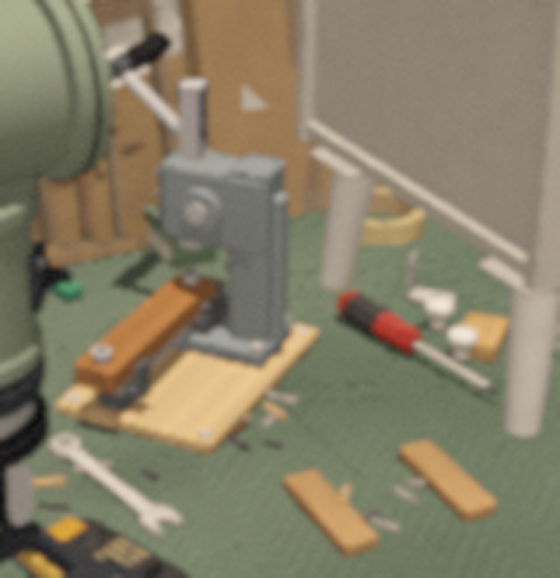

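The scene crop shows nut b at (588,338), nut a at (326,338), the grip from (70,252) to (215,252), and the tops of the sticks centred near (498,108) and (616,168). The side crop shows nut b at (102,352), nut a at (193,280) and the grip near (150,48).

```bash
cat >> h.py <<'E'
S=lambda x,y:('scene',x/5+239.6,y/5+169.6)
D=lambda x,y:('side',x/3.5+269.64,y/3.5+139.64)
E
python3 - <<'E'
from h import *
np.set_printoptions(precision=4,suppress=True)
b=onplane(*S(588,338),.077);a=onplane(*S(326,337),.077)
b2=onplane(*D(102,352),.077);a2=onplane(*D(193,280),.077)
print('a',a,a2,'b',b,b2,np.linalg.norm(a-b),np.linalg.norm(a2-b2))
y=(a-b)[:2];print('yaw of y',np.arctan2(y[1],y[0]))
print('grip ends',onplane(*S(70,252),.251),onplane(*S(215,252),.251),'mid',onplane(*S(145,250),.258), onplane(*D(150,48),.251))
for n,c in(('far',[(525,65),(553,75),(472,153),(443,135)]),('near',[(640,123),(672,142),(590,215),(562,197)])):
    p=np.array([onplane(*S(*q),.012) for q in c]);print(n,p.mean(0),p[:,:2].tolist(),p[0]-p[3])
print('stick side',onplane(*D(330,510),.012),onplane(*D(447,477),.012))
print('col',proj('scene',[.4,-.2,0]))
K=cam('scene')
E
```

```text
a [0.5837 0.1001 0.077 ] [0.5749 0.0811 0.077 ] b [0.447  0.0019 0.077 ] [ 0.4435 -0.0054  0.077 ] 0.1683367548133113 0.15736475212538195
yaw of y 0.6228739769107168
grip ends [0.6357 0.2579 0.251 ] [0.5707 0.2107 0.251 ] mid [0.598  0.2373 0.258 ] [0.6094 0.2414 0.251 ]
far [ 0.6611 -0.2146  0.012 ] [[0.6722492941791736, -0.26707333834541536], [0.64794182855783, -0.26983488285225277], [0.6475261424738139, -0.15882331114149695], [0.6766755462132288, -0.16251936788303434]] [-0.0044 -0.1046  0.    ]
near [ 0.5511 -0.2079  0.012 ] [[0.5637460255865241, -0.2615393994126676], [0.5330149665637252, -0.25728768317289763], [0.5403787773772715, -0.15429944346183322], [0.5671224112380229, -0.15827452619915405]] [-0.0034 -0.1033  0.    ]
stick side [ 0.5467 -0.2171  0.012 ] [ 0.6569 -0.2208  0.012 ]
col [397.5627 223.8991]
```

>>> {"op": "step_arm", "data": {"moves": "0 0 5 0.03; 0 0 5 0.03; 1 2 5 0.03; 3 5 0 0.03; 3 5 0 0.03; 3 5 0 0.03; 3 5 0 0.03; 3 5 0 0.03; 3 5 0 0.03; 3 5 0 0.03; 3 5 0 0.03; 3 5 0 0.043", "jaw": -1, "squeeze": 30}}

```text
clock: 1.6
eef_pos: [0.4226, -0.0853, 0.3552]
eef_rot: [0.952, 0.307, -0.0, 0.0]
contact_force: [0.4, -0.6, 0.6]
grip_width: 0.0007
finger_force: 0.0
```

>>> {"op": "step_arm", "data": {"moves": "3 5 0 0; 3 5 0 0; 2 3 0 0; 0 0 0 0; 0 0 0 0"}}

```text
clock: 2.22
eef_pos: [0.5016, 0.0424, 0.355]
eef_rot: [0.952, 0.306, -0.001, 0.0]
contact_force: [0.5, -0.1, -0.8]
grip_width: 0.0003
finger_force: 0.0
```

```bash
cat >> h.py <<'E'
from scipy.spatial.transform import Rotation as Ro
def wpose():
    s=r.read_state();T=np.eye(4);T[:3,:3]=Ro.from_quat(s['eef_rot']).as_matrix();T[:3,3]=s['eef_pos'];c=r.calibration('wrist')
    return T@np.array(c['T_tool_cam']),np.array(c['mtx'])
def wplane(W,u,v,z):
    T,K=W;d=T[:3,:3]@np.linalg.inv(K)@[u,v,1];c=T[:3,3];return c+d*(z-c[2])/d[2]
def wproj(W,X):
    T,K=W;q=K@(T[:3,:3].T@(np.array(X)-T[:3,3]));return q[:2]/q[2]
def st():
    s=r.read_state();print('t',round(s['clock'],2),'p',np.round(s['eef_pos'],4),'yawy',round(float(np.arctan2(*Ro.from_quat(s['eef_rot']).as_matrix()[[1,0],1])),4),'F',np.round(s['contact_force'],1),'w',round(float(s['grip_width']),4),'ff',s['finger_force'],'q',np.round(s['joint_positions'],2))
E
python3 - <<'E'
from h import *
st();W=wpose();snap('wrist','w1.png');snap('side','d1.png');np.save('W1.npy',W[0]);st()
for n,X in dict(a=[.5837,.1001,.077],b=[.447,.0019,.077],near=[.551,-.208,.012],far=[.661,-.2146,.012],grip=[.603,.234,.251]).items(): print(n,wproj(W,X))
E
```

```text
t 2.23 p [0.5016 0.0424 0.355 ] yawy -0.9481 F [ 0.5 -0.1 -0.8] w 0.0003 ff 0.0 q [-0.09 -0.02  1.49 -0.    1.68  0.86]
t 2.33 p [0.5017 0.0419 0.3554] yawy -0.9495 F [-1.   0.4 -0.7] w 0.0008 ff 0.0 q [-0.09 -0.02  1.49 -0.    1.68  0.86]
a [317.6341579   96.76123308]
b [317.59500493 213.47666984]
near [449.57852978 222.50573449]
far [497.01395279 174.29790504]
grip [190.77293493 -42.86961282]
```

View pics/w1.png

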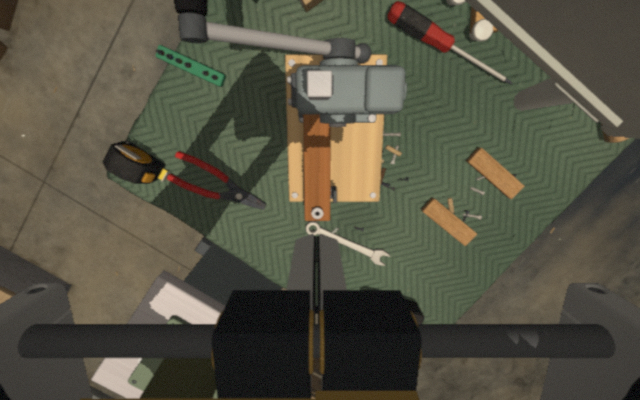

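The wrist view shows nut b at (317,213) and the sticks at (449,222) and (497,173). These match the projected estimates to about 1 px, so the positions stand. Next I go above the grip.

>>> {"op": "step_arm", "data": {"moves": "2.5 4.8 0 0; 2.5 4.8 0 0; 2.5 4.8 0 0; 2.6 4.8 0 0; 0 0 -4.5 0; 0 0 -2.5 0; 0 0 0 0"}}

```text
clock: 3.2
eef_pos: [0.6017, 0.2332, 0.2825]
eef_rot: [0.952, 0.306, -0.003, -0.0]
contact_force: [-0.8, -0.5, -0.4]
grip_width: 0.0004
finger_force: 0.0
```

Run:
```python
from h import *
st();snap('scene','s2.png')
im=cv2.imread('pics/s2.png')[150:270,220:360];cv2.imwrite('pics/s2c.png',cv2.resize(im,None,fx=5,fy=5,interpolation=cv2.INTER_CUBIC))
print([(proj('scene',X)-[220,150])*5 for X in ([.603,.234,.251],r.read_state()['eef_pos'])])
```

```text
t 3.2 p [0.6017 0.2332 0.2825] yawy -0.9497 F [-0.8 -0.5 -0.4] w 0.0004 ff 0.0 q [ 0.24  0.32  1.25 -0.    1.58  1.19]
[array([241.13769255, 349.83409052]), array([236.8105296 , 305.30671745])]
```

View pics/s2c.png

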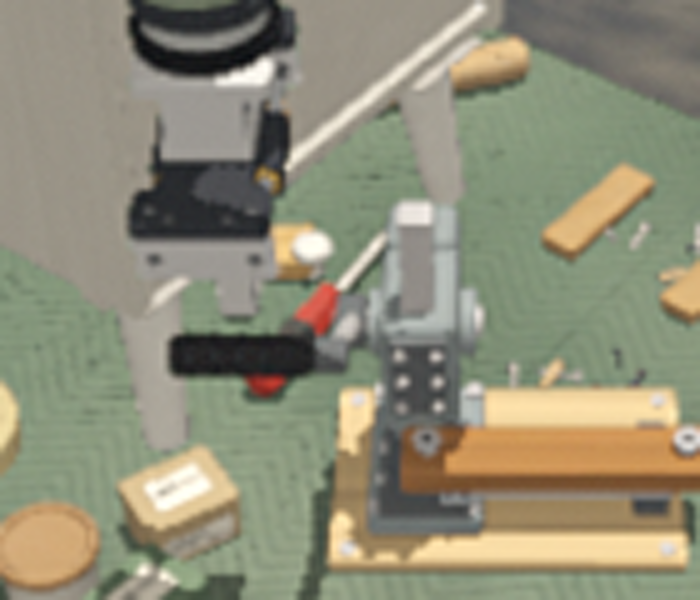

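The fingertips at (237,310) hang right over the middle of the grip at (242,352). Nothing of a camera housing sticks out of the gripper. Next I press along the arc.

>>> {"op": "step_arm", "data": {"moves": "0 0 -2 0; -0.51 0.71 -1.28 0; -0.44 0.61 -1.36 0; -0.35 0.49 -1.43 0; -0.27 0.37 -1.48 0; -0.18 0.25 -1.52 0; -0.09 0.12 -1.54 0; 0 0 -1.55 0; 0.09 -0.12 -1.54 0; 0.18 -0.25 -1.52 0; 0.27 -0.37 -1.48 0; 0.35 -0.49 -1.43 0"}}

```text
clock: 4.75
eef_pos: [0.5932, 0.2529, 0.1079]
eef_rot: [0.952, 0.307, 0.002, -0.004]
contact_force: [-6.0, 7.6, 12.4]
grip_width: 0.0005
finger_force: 6.2
```

>>> {"op": "step_arm", "data": {"moves": "0 0 -0.3 0; 0 0 -0.2 0; 0 0 0 0; 0 0 0 0"}}

```text
clock: 5.25
eef_pos: [0.5942, 0.2516, 0.1036]
eef_rot: [0.952, 0.307, 0.002, -0.002]
contact_force: [-4.5, 3.2, 12.6]
grip_width: 0.0005
finger_force: 6.2
```

>>> {"op": "step_arm", "data": {"moves": "0 0 -0.4 0; 0 0 -0.3 0; 0 0 0 0; 0 0 0 0"}}

```text
clock: 5.75
eef_pos: [0.5947, 0.2512, 0.1017]
eef_rot: [0.952, 0.307, 0.003, -0.002]
contact_force: [-13.1, 0.1, 31.9]
grip_width: 0.0003
finger_force: 16.0
```

It has hit the stop: the force has risen to 32 N. I lift off and go back above the bearer.

>>> {"op": "step_arm", "data": {"moves": "0 0 3 0; 0 0 5.5 0; 0 0 5.5 0; 0 0 5.5 0; 0 0 5.5 0; 0 0 0 0; 0 0 0 0; 0 0 0 0; 0 0 0 0"}}

```text
clock: 6.88
eef_pos: [0.5928, 0.2479, 0.3399]
eef_rot: [0.952, 0.306, -0.002, -0.0]
contact_force: [-0.1, 0.5, 0.1]
grip_width: 0.0002
finger_force: 0.0
```

Run:
```python
from h import *
st();im=snap('scene','s3.png')
for f in('s2','s3'):
    i=cv2.imread(f'pics/{f}.png')[205:235,248:295].max(2);m=i<45;ys,xs=np.nonzero(m);print(f,m.sum(),xs.mean()+248,ys.mean()+205)
    # nut a brightness patch
a=cv2.imread('pics/s2.png').astype(int);b=cv2.imread('pics/s3.png').astype(int)
c=np.hstack([a[225:250,290:320],b[225:250,290:320]]).astype(np.uint8);cv2.imwrite('pics/nut.png',cv2.resize(c,None,fx=10,fy=10,interpolation=cv2.INTER_CUBIC))
```

```text
t 6.88 p [0.5928 0.2479 0.3399] yawy -0.948 F [-0.1  0.5  0.1] w 0.0002 ff 0.0 q [0.26 0.29 1.16 0.   1.69 1.21]
s2 192 268.0625 220.58333333333334
s3 101 264.43564356435644 221.36633663366337
```

View pics/nut.png

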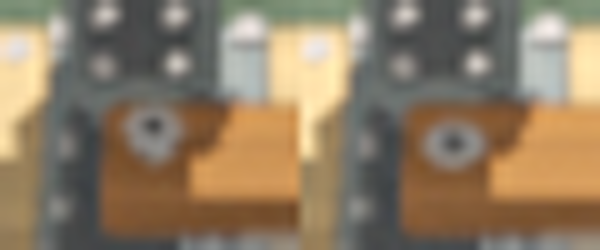

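The nut under the ram now sits flush: it was at about (155,135) in the left half and is lower and flat at (455,142) in the right half. The bearer has not shifted. Next I go to grasp it.

>>> {"op": "step_arm", "data": {"moves": "-1.94 -4.92 0 0; -1.94 -4.92 0 0; -1.94 -4.92 0 0; -1.92 -4.93 0 0; 0 0 -5 0; 0 0 -5 0; 0 0 -5 0; 0 0 0 0", "jaw": 0.5}}

```text
clock: 7.92
eef_pos: [0.5121, 0.0513, 0.1873]
eef_rot: [0.952, 0.306, -0.005, -0.002]
contact_force: [0.2, -0.6, 1.1]
grip_width: 0.07
finger_force: 0.0
```

Run:
```python
from h import *
st();W=wpose();im=snap('wrist','w4.png');
h=cv2.cvtColor(im,cv2.COLOR_RGB2HSV)
m=((h[...,0]>5)&(h[...,0]<16)&(h[...,1]>130)&(h[...,2]>50)).astype(np.uint8);m=cv2.morphologyEx(m,cv2.MORPH_OPEN,np.ones((5,5)))
for v in range(40,400,40):
    x=np.nonzero(m[v,150:480])[0]
    if len(x)>8: 
        l,rr=wplane(W,x[0]+150,v,.067),wplane(W,x[-1]+150,v,.067); X=np.array([.583,-.812]);print(v,x[0]+150,x[-1]+150,((l+rr)/2)[:2], 'off', ((l+rr)[:2]/2-[.5154,.051])@X,((l+rr)[:2]/2-[.5154,.051])@[.812,.583],np.linalg.norm(l-rr))
print(wproj(W,[.447,.0019,.077]))
```

```text
t 7.92 p [0.5121 0.0513 0.1873] yawy -0.9483 F [ 0.2 -0.6  1.1] w 0.07 ff 0.0 q [-0.07  0.1   1.7  -0.    1.35  0.88]
160 299 339 [0.5416529  0.07154071] off -0.0013736154391235018 0.03329258965729034 0.037924686750184906
200 299 339 [0.50963679 0.0484756 ] off -0.0013101346596403577 -0.006151450031690443 0.03933734574184996
240 300 338 [0.47514373 0.0236249 ] off -0.0012408256050113154 -0.04864777191997823 0.03881638653880994
280 302 337 [ 0.43818553 -0.0036572 ] off -0.0006343906179263279 -0.09456329482820702 0.03719001989362961
[320.15873878 276.02561367]
```

>>> {"op": "step_arm", "data": {"moves": "0.25 0 -4 0; 0 0 -4 0; 0 0 -4 0; 0 0 -2 0; 0 0 -1 0; 0 0 0 0"}}

```text
clock: 8.72
eef_pos: [0.5203, 0.0511, 0.0435]
eef_rot: [0.952, 0.306, 0.001, 0.0]
contact_force: [0.0, 0.3, 0.1]
grip_width: 0.0706
finger_force: 0.0
```

>>> {"op": "step_arm", "data": {"moves": "0 0 0 0; 0 0 0 0; 0 0 0 0; 0 0 0 0", "jaw": -1, "squeeze": 40}}

```text
clock: 9.22
eef_pos: [0.5189, 0.0514, 0.0427]
eef_rot: [0.952, 0.306, 0.0, -0.0]
contact_force: [-1.2, 2.3, 2.3]
grip_width: 0.0394
finger_force: 40.0
```

>>> {"op": "step_arm", "data": {"moves": "0 0 1 0; 0 0 1 0; -2.4 -1.7 0 0; -2.5 -1.8 0 0; -2.5 -1.8 0 0; -2.4 -1.7 2 0; 0 0 3 0.16; 0 0 0 0.16; 0 0 0 0.16; 0 0 0 0.16; 0 0 0 0.16; 0 0 0 0.16"}}

```text
clock: 10.72
eef_pos: [0.4209, -0.019, 0.1128]
eef_rot: [0.701, 0.713, 0.0, 0.0]
contact_force: [-0.3, 0.2, -1.8]
grip_width: 0.0395
finger_force: 40.0
```

>>> {"op": "step_arm", "data": {"moves": "0 0 0 0.17; 0 0 0 0.17; 0 0 0 0.17; 0 0 0 0.17; 0 0 0 0.17; 0 0 0 0.17; 0 0 0 0.17; 0 0 0 0.17; 0 0 0 0.17; 0 0 0 0.17; 0 0 0 0.17; 0 0 0 0.17"}}

```text
clock: 12.22
eef_pos: [0.4209, -0.019, 0.1128]
eef_rot: [-0.241, 0.971, -0.0, 0.0]
contact_force: [0.2, -0.7, -1.7]
grip_width: 0.0397
finger_force: 40.0
```

Run:
```python
from h import *
st()
```

```text
t 12.22 p [ 0.4209 -0.019   0.1128] yawy 2.0576 F [ 0.2 -0.7 -1.7] w 0.0397 ff 39.99858498573303 q [-0.25 -0.02  2.   -0.    1.17 -2.31]
```

>>> {"op": "step_arm", "data": {"moves": "0 0 -2.5 0.136; 0 0 -2.5 0; 2.3 1.7 0 0; 2.3 1.7 0 0; 2.3 1.7 0 0; 2.2 1.7 0 0; 0 0 0 0; 0 0 0 0"}}

```text
clock: 13.22
eef_pos: [0.5109, 0.0489, 0.0621]
eef_rot: [-0.304, 0.953, 0.0, -0.001]
contact_force: [0.4, 0.2, -1.2]
grip_width: 0.0396
finger_force: 40.0
```

Run:
```python
from h import *
st();W=wpose();im=snap('wrist','w5.png')
h=cv2.cvtColor(im,cv2.COLOR_RGB2HSV)
m=((h[...,0]>5)&(h[...,0]<16)&(h[...,1]>130)&(h[...,2]>50)).astype(np.uint8);m=cv2.morphologyEx(m,cv2.MORPH_OPEN,np.ones((5,5)))
for v in range(20,300,40):
    x=np.nonzero(m[v,150:480])[0]
    if len(x)>8: print(v,x[0]+150,x[-1]+150)
p=r.read_state()['eef_pos'];z=p[2]+.0243
print(wproj(W,[p[0],p[1],z]), [wplane(W,316,v,z)[:2] for v in (20,100)])
snap('scene','s5.png');i=cv2.imread('pics/s5.png')[170:290,240:400];cv2.imwrite('pics/s5c.png',cv2.resize(i,None,fx=5,fy=5,interpolation=cv2.INTER_CUBIC))
```

```text
t 13.22 p [0.5109 0.0489 0.0621] yawy 2.1882 F [ 0.4  0.2 -1.2] w 0.0396 ff 39.999550580978394 q [-0.07  0.25  1.82 -0.    1.08 -2.26]
100 275 357
140 275 356
180 277 355
220 278 353
260 280 352
[314.24708855 264.56974952] [array([ 0.41373657, -0.01885457]), array([0.440992  , 0.00045924])]
```

View pics/s5c.png

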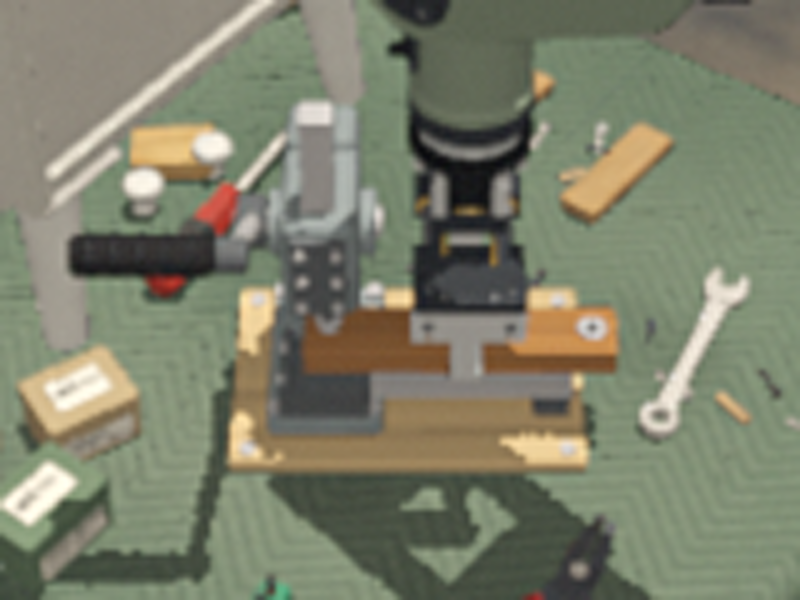

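The bearer is turned and held above the rest. The home nut a shows at (592,326) at the open end, the proud nut is under the head, and the lever is up. Next I lower it.

>>> {"op": "step_arm", "data": {"moves": "0.1 0.1 -1 0.005; 0 0 -0.6 0; 0 0 -0.3 0; 0 0 -0.1 0; 0 0 0 0"}}

```text
clock: 13.95
eef_pos: [0.5119, 0.05, 0.0426]
eef_rot: [-0.306, 0.952, 0.0, -0.001]
contact_force: [-3.9, -0.1, 5.9]
grip_width: 0.0398
finger_force: 40.0
```

Run:
```python
from h import *
st();a=onplane(*S(592,326),.0884);print(a, (a[:2]-[.447,.0019])@np.array([[.812,.583],[.583,-.812]]))
```

```text
t 13.95 p [0.5119 0.05   0.0426] yawy 2.1932 F [-3.9 -0.1  5.9] w 0.0398 ff 40.00149071216583 q [-0.07  0.28  1.83 -0.    1.04 -2.26]
[0.44533717 0.00084504 0.0884    ] [-0.00196526 -0.0001128 ]
```

>>> {"op": "step_arm", "data": {"moves": "0 0 0 0; 0 0 0 0; 0 0 3 0; 0 0 5 0; 0 0 6 0; 0 0 6 -0.17; 0 0 6 -0.18; 0 0 5 -0.18; 0 0 0 -0.18; 2.25 4.6 0 -0.18; 2.25 4.6 0 -0.18; 2.25 4.6 0 -0.18", "jaw": 0.5}}

```text
clock: 15.45
eef_pos: [0.581, 0.1894, 0.3521]
eef_rot: [0.312, 0.95, 0.0, 0.0]
contact_force: [0.5, 0.0, -0.3]
grip_width: 0.0706
finger_force: 0.0
```

>>> {"op": "step_arm", "data": {"moves": "2.25 4.55 0 -0.18; 0 0 0 -0.18; 0 0 0 -0.18; 0 0 0 -0.18; 0 0 0 -0.18; 0 0 0 -0.18; 0 0 0 -0.18; 0 0 0 -0.18; 0 0 0 -0.18; 0 0 0 -0.18; 0 0 0 -0.09; 0 0 0 0", "jaw": -1}}

```text
clock: 16.95
eef_pos: [0.6028, 0.2337, 0.3518]
eef_rot: [0.952, 0.307, -0.0, -0.0]
contact_force: [0.5, -0.2, 1.2]
grip_width: 0.0004
finger_force: 0.0
```

Run:
```python
from h import *
st();snap('scene','s6.png')
i=cv2.imread('pics/s6.png')[170:290,240:400];cv2.imwrite('pics/s6c.png',cv2.resize(i,None,fx=5,fy=5,interpolation=cv2.INTER_CUBIC))
```

```text
t 16.95 p [0.6028 0.2337 0.3518] yawy -0.9459 F [ 0.5 -0.2  1.2] w 0.0004 ff 0.0 q [0.24 0.3  1.14 0.   1.71 1.18]
```

View pics/s6c.png

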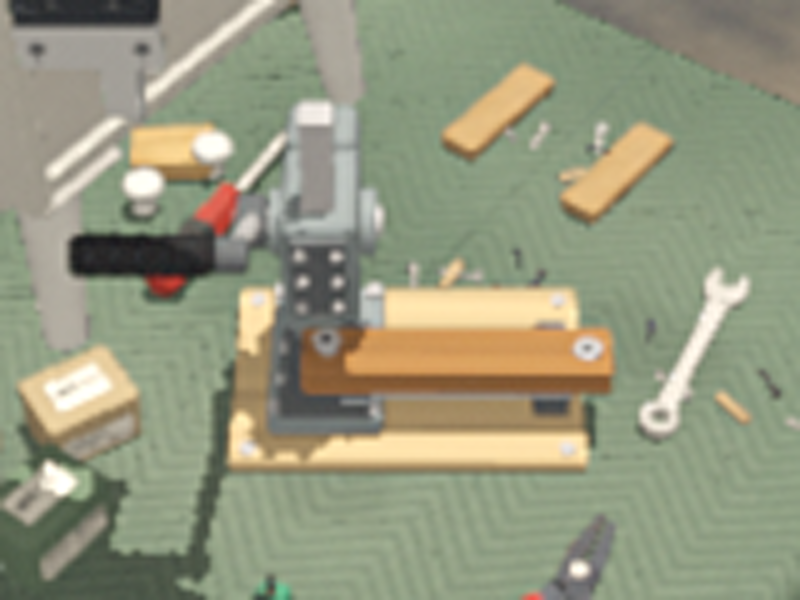

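The bearer lies as at the start: the proud nut is at (326,338) under the ram, and the home nut is at (588,348). Next I press it.

>>> {"op": "step_arm", "data": {"moves": "0 0 -4 0; 0 0 -3 0; 0 0 -1.9 0; -0.51 0.71 -1.28 0; -0.44 0.61 -1.36 0; -0.35 0.49 -1.43 0; -0.27 0.37 -1.48 0; -0.18 0.25 -1.52 0; -0.09 0.12 -1.54 0; 0 0 -1.55 0; 0.09 -0.12 -1.54 0; 0.18 -0.25 -1.52 0"}}

```text
clock: 18.5
eef_pos: [0.5873, 0.2587, 0.1333]
eef_rot: [0.952, 0.308, 0.002, -0.002]
contact_force: [-5.6, 5.4, 13.0]
grip_width: 0.0003
finger_force: 6.4
```

>>> {"op": "step_arm", "data": {"moves": "0.27 -0.37 -1.48 0; 0.35 -0.49 -1.43 0; 0 0 -0.4 0; 0 0 -0.4 0; 0 0 -0.3 0; 0 0 0 0; 0 0 0 0"}}

```text
clock: 19.38
eef_pos: [0.5943, 0.2503, 0.1015]
eef_rot: [0.951, 0.308, 0.003, -0.002]
contact_force: [-16.7, 1.8, 37.8]
grip_width: 0.0003
finger_force: 18.8
```

>>> {"op": "step_arm", "data": {"moves": "0 0 3 0; 0 0 5.5 0; 0 0 5.5 0; 0 0 5.5 0; 0 0 5.5 0; 0 0 1 0; -2 -4.97 0 0; -2 -4.97 0 0; -2 -4.97 0 0; -2 -4.97 0 0; 0 0 0 0; 0 0 0 0"}}

```text
clock: 20.88
eef_pos: [0.5132, 0.0483, 0.35]
eef_rot: [0.952, 0.307, -0.0, -0.0]
contact_force: [0.1, -0.1, -0.7]
grip_width: 0.0004
finger_force: 0.0
```

Run:
```python
from h import *
st();W=wpose();im=snap('wrist','w7.png')
h=cv2.cvtColor(im,cv2.COLOR_RGB2HSV)
m=((h[...,0]>5)&(h[...,0]<16)&(h[...,1]>130)&(h[...,2]>50)).astype(np.uint8);m=cv2.morphologyEx(m,cv2.MORPH_OPEN,np.ones((5,5)))
for v in range(120,220,20):
    x=np.nonzero(m[v,150:420])[0]
    if len(x)>8: 
        l,rr=wplane(W,x[0]+150,v,.067),wplane(W,x[-1]+150,v,.067);c=(l+rr)[:2]/2-[.5154,.051];print(v,x[0]+150,x[-1]+150,c@[.583,-.812],c@[.812,.583],np.linalg.norm(l-rr))
snap('scene','s7.png');a=cv2.imread('pics/s6.png');b=cv2.imread('pics/s7.png')
c=np.hstack([a[190:255,245:325],b[190:255,245:325]]);cv2.imwrite('pics/nut2.png',cv2.resize(c,None,fx=5,fy=5,interpolation=cv2.INTER_CUBIC))
```

```text
t 20.88 p [0.5132 0.0483 0.35  ] yawy -0.9472 F [ 0.1 -0.1 -0.7] w 0.0004 ff 0.0 q [-0.07  0.    1.47  0.    1.67  0.87]
140 302 327 -0.0028117630327261912 0.03836820972014213 0.03596846849646635
160 301 328 -0.002847312522670203 0.009553075113033747 0.039522915297267563
180 302 328 -0.0021393559491225235 -0.020283926418382725 0.038734010831292166
200 302 327 -0.002921923616725566 -0.051198957229121045 0.037916848119673066
```

View pics/nut2.png

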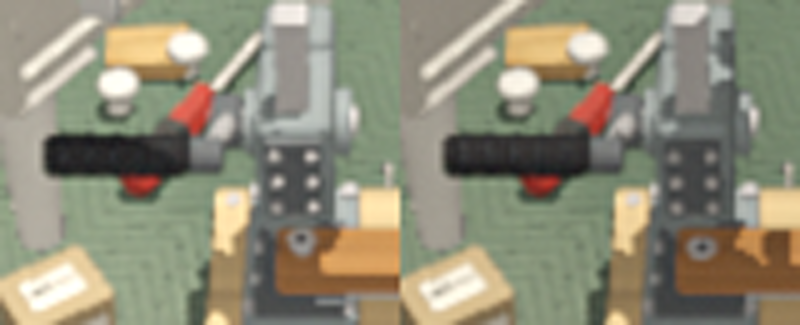

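The nut has gone flush, from (300,240) proud to (702,247) flat, and the lever is back up. Next I grasp the bearer.

>>> {"op": "step_arm", "data": {"moves": "0.1 0.4 -5 0; 0 0 -5 0; 0 0 -5 0; 0 0 -5 0; 0 0 -4.5 0; 0 0 -3.5 0; 0 0 -2 0; 0 0 -0.5 0; 0 0 0 0", "jaw": 0.5}}

```text
clock: 22.1
eef_pos: [0.5147, 0.0528, 0.0459]
eef_rot: [0.952, 0.308, 0.0, -0.0]
contact_force: [-0.0, 0.5, 0.4]
grip_width: 0.0705
finger_force: 0.0
```

>>> {"op": "step_arm", "data": {"moves": "0 0 0 0; 0 0 0 0; 0 0 0 0; 0 0 0 0", "jaw": -1, "squeeze": 40}}

```text
clock: 22.6
eef_pos: [0.5146, 0.0519, 0.0464]
eef_rot: [0.952, 0.307, 0.0, 0.0]
contact_force: [0.1, -0.0, 2.2]
grip_width: 0.0394
finger_force: 40.0
```

>>> {"op": "step_arm", "data": {"moves": "0 0 1 0; 0 0 1 0; -2.4 -1.7 0 0; -2.5 -1.8 0 0; -2.5 -1.8 0 0; -2.4 -1.7 2 0; 0 0 4 0; 0 0 2 0; 0 0 0 0"}}

```text
clock: 23.72
eef_pos: [0.418, -0.0185, 0.1482]
eef_rot: [0.952, 0.307, 0.002, 0.001]
contact_force: [0.8, 0.7, -1.7]
grip_width: 0.0396
finger_force: 40.0
```

Run:
```python
from h import *
st();T=np.load('W1.npy');K=np.array(r.calibration('wrist')['mtx']);W=(T,K)
for z in(0,.1,.2,.3):print(z,wplane(W,615,135,z)[:2],wplane(W,560,85,z)[:2],wplane(W,475,0,z)[:2])
print(tri([S(345,100),D(525,430)]),tri([S(275,0),D(310,125)]),tri([S(62,342),D(340,285)]))
```

```text
t 23.73 p [ 0.418  -0.0185  0.1482] yawy -0.9472 F [ 0.8  0.7 -1.7] w 0.0396 ff 39.999157190322876 q [-0.25 -0.08  1.97  0.    1.25  0.7 ]
0 [ 0.824501   -0.33338753] [ 0.82506047 -0.20060839] [ 0.83326064 -0.00849907]
0.1 [ 0.77629814 -0.25407133] [ 0.77675294 -0.14613494] [0.78341887 0.01003107]
0.2 [ 0.72809528 -0.17475514] [ 0.7284454  -0.09166148] [0.7335771 0.0285612]
0.3 [ 0.67989242 -0.09543895] [ 0.68013787 -0.03718803] [0.68373532 0.04709134]
[ 0.77588569 -0.16913156 -0.00658859] [0.67127831 0.02077542 0.24645713] [ 0.77992976  0.14967173 -0.0078922 ]
```

>>> {"op": "step_arm", "data": {"moves": "0 -4.5 0 -0.17; 0 -4.5 0 -0.17; 0 -4.5 0 -0.17; 0 -4.5 0 -0.16; 4.5 -0.4 -1 0; 4.5 -0.4 -1.5 0; 4.5 -0.5 -1.5 0; 4.7 0 -1 0; 0 0 0 0; 0 0 0 0"}}

```text
clock: 24.98
eef_pos: [0.5968, -0.2103, 0.0941]
eef_rot: [1.0, -0.023, -0.002, -0.001]
contact_force: [0.6, -0.3, -1.2]
grip_width: 0.0398
finger_force: 40.0
```

Run:
```python
from h import *
st()
```

```text
t 24.98 p [ 0.5968 -0.2103  0.0941] yawy -1.6166 F [ 0.6 -0.3 -1.2] w 0.0398 ff 39.999019503593445 q [-0.48  0.43  1.49 -0.    1.22  1.14]
```

>>> {"op": "step_arm", "data": {"moves": "0.4 0 -3 0; 0 0 -3 0; 0 0 -1.2 0; 0 0 -0.4 0; 0 0 -0.3 0; 0 0 -0.1 0; 0 0 0 0"}}

```text
clock: 25.85
eef_pos: [0.6027, -0.2112, 0.0166]
eef_rot: [1.0, -0.023, 0.001, 0.0]
contact_force: [0.3, 0.2, -2.1]
grip_width: 0.0396
finger_force: 40.0
```

>>> {"op": "step_arm", "data": {"moves": "0 0 -0.2 0; 0 0 -0.1 0; 0 0 -0.1 0; 0 0 0 0"}}

```text
clock: 26.35
eef_pos: [0.6025, -0.2111, 0.0134]
eef_rot: [1.0, -0.023, 0.0, 0.0]
contact_force: [-2.3, 1.5, 6.0]
grip_width: 0.0401
finger_force: 40.0
```

It touches down with 6 N. I release and rise.

>>> {"op": "step_arm", "data": {"moves": "0 0 0 0; 0 0 0 0; 0 0 0 0; 0 0 1 0; 0 0 3 0; 0 0 5 0; 0 0 6 0; -3 0 4 0; -5 0 0 0; -5 0 0 0; 0 0 0 0; 0 0 0 0", "jaw": 0.5}}

```text
clock: 27.85
eef_pos: [0.4731, -0.2114, 0.2029]
eef_rot: [1.0, -0.023, 0.001, 0.001]
contact_force: [0.5, 0.4, 0.1]
grip_width: 0.0707
finger_force: 0.0
```

Run:
```python
from h import *
st();snap('scene','s8.png');W=wpose();snap('wrist','w8.png')
i=cv2.imread('pics/s8.png')[160:280,240:400];j=cv2.imread('pics/w8.png')
cv2.imwrite('pics/end.png',np.hstack([cv2.resize(i,(400,300),interpolation=cv2.INTER_CUBIC),cv2.resize(j,(400,300))]))
```

```text
t 27.85 p [ 0.4731 -0.2114  0.2029] yawy -1.6173 F [0.5 0.4 0.1] w 0.0707 ff 0.0 q [-0.59  0.09  1.68  0.    1.37  1.03]
```

View pics/end.png

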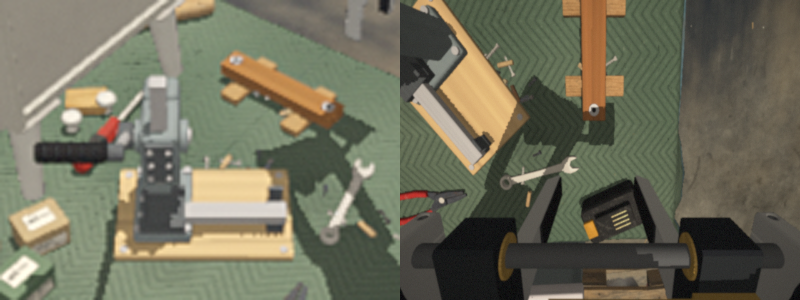

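The bearer lies square across both sticks with its nuts up, at (280,85) in the left half. The lever is up, the other things look undisturbed, and the gripper is clear.

```bash
python3 -c "
from workcell import r
print(r.job_done())"
```

```text
the job is handed in; nothing more can be done
None
```

I handed the job in at about 28 s of the 72 s limit: both nuts pressed home, the bearer flat and nuts up across both sticks, the lever back up, and the other things seen undisturbed in the last pictures; the interface gave no verdict.

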